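# Trip test of a residual-current breaker

## Task

Test the residual-current breaker of the bench supply unit (the module with the round test button): press its test button so that it trips and its lever drops. Then set it again: push the dropped lever right down until it catches, and lift it fully up so that it stays on. Do not force anything, leave the other module's lever up and do not disturb the things standing about.

Things in the scene. Friction and masses are not known exactly. Their poses are not given: they have to be found in the camera images.
- rcd_module: Residual-current breaker: of the two grey wedge-shaped modules side by side in the bench supply unit, the one with a round test button below its lever; it may be the left or the right one. Fixed; 112 mm wide (y), 140 mm deep (x), 118 mm tall at the back. Origin: centre of its underside, 14 mm above the worktop; x to its back, y to the operator's left, z up
- rcd_panel: The breaker's sloping operating panel, 162 mm long, 30 deg from the horizontal with its low edge to the front. Origin: middle of its surface. x points up the panel, y to the operator's left, z straight out of the panel. In this frame the test button is centred at (-45, 0) mm in x, y; the lever stands at y = 0 and swings along x
- rcd_button (a joint): Travel of the test button, m: 0 out, grows as it is pressed into the panel; stop at about 0.0065. Springs back. The breaker trips at about 0.004 and 5 N. While it is pressed the breaker cannot be set, and pressing it again trips the breaker again
- test_button_top (a point): Centre of the face of the test button, a grey disc 27 mm across in a black collar 41 mm across; the face stands 10 mm out of the panel and moves in along the panel's normal
- rcd_lever (a joint): Angle of the breaker's lever, rad: 0 = upper stop (on), leaning 24 deg up the panel from its normal; grows as it comes down; 0.838 = lower stop, 24 deg down the panel. Tripped, it jumps by itself to the middle (about 0.35), and if lifted from there springs back to it when let go
- rcd_lever_axis (a point): Point on the axis about which the breaker's lever turns (parallel to the panel's y), at (30, 0, -40) mm in the panel's frame. To set the tripped breaker the lever is pushed down against a spring, 8 to 12 N near its end, to its lower stop; the catch clicks in at about 0.79 rad. Let go there, the lever comes back up to 0.75 to 0.79
- rcd_lever_tip (a point): Middle of the end face of the breaker's lever, 105 mm from its axis. The black lever reaches 65 mm out of the panel: a shank 26 mm wide (y) and 12 mm thick, the last 22 mm being 30 mm wide and 17 mm thick. Once the catch has clicked in, about 3 N lift it, and it stays where it is left
- isolator_module: Isolator: the neighbouring module, 114 mm beside the breaker, of the same shape, size and frame and with the same kind of lever, but with a flat blank plate in place of the button. Fixed; to be left alone
- isolator_lever (a joint): Angle of the isolator's lever, rad: 0 = fully up, grows as it comes down; it stays where it is left, and starts and must stay up
- isolator_lever_tip (a point): Middle of the end face of the isolator's lever
- supply_unit: Bench supply unit that carries both modules: steel base 225x262 mm, grey end cheeks up to 143 mm tall, and behind the modules a box with three outlets on top, 145 mm tall. Fixed. Origin: on the worktop under the middle of the base; axes as those of the modules, which stand 34 mm in front of its origin and 57 mm to either side
- tip_box: Bystander: blue pipette-tip box with a clear lid, 76x118x80 mm; origin at its underside
- beaker_small: Bystander: empty glass beaker, 77x82x95 mm; origin at its underside
- bottle_buffer: Bystander: white plastic bottle with a blue cap, 60 mm wide, 112 mm tall; origin at its underside
- bottle_amber: Bystander: brown bottle with a black cap, 54 mm wide, 105 mm tall; origin at its underside
- petri_0: Bystander: petri dish, 94 mm across, 16 mm tall; origin at its underside
- marker_black: Bystander: felt marker lying down, 136 mm long; origin at its underside
- timer: Bystander: flat bench timer, 62x66x18 mm; origin at its underside

How it is judged (in metres and radians):
On the way, in this order (a step that is already met when the one before it is completed fails the run):
1. the test button is pressed in (3 mm or more) (value of joint rcd_button above 0.003 m).
2. the breaker's lever has dropped to the middle by itself, with no finger on it (value of joint rcd_lever between 0.25 and 0.5 rad and contact force between the fingers and rcd_lever below 0.5 N), for 0.1 s.
3. the lever has been pushed right down (0.77 rad or more) (value of joint rcd_lever above 0.77 rad).
At the end, for the whole second after the job is handed in: The breaker's lever stands fully up by itself (within 0.07 rad of its upper stop), its test button is out (within 1 mm), and the isolator's lever is still up (within 0.12 rad) (value of joint rcd_lever below 0.07 rad and value of joint rcd_button below 0.001 m and value of joint isolator_lever below 0.12 rad); the robot touches nothing.
It fails at once if a finger pushes with more than 35 N on the breaker (contact force between the fingers and rcd_module above 35 N).
It fails at once if the isolator's lever is moved down (value of joint isolator_lever above 0.12 rad).
It fails at once if a bystander is moved by more than 30 mm or knocked over (distance of any of tip_box, beaker_small, bottle_buffer, bottle_amber, petri_0, marker_black, timer from where it was at the start of the episode above 0.03 m or angle between any of tip_box, beaker_small, bottle_buffer, bottle_amber, petri_0, marker_black, timer's own z axis and vertical above 0.4 rad).
It also fails if it takes over 46 s, if anything falls off the work surface, if the arm or the gripper's body presses on something with over 40 N, if the wrist force passes 120 N, or if a joint passes its speed limit or range.

## Robot

A 6-joint arm with a two-finger parallel gripper is mounted at the origin on a cart in front of the work surface, level with it; the furniture and walls round the work are solid. World frame = base frame: x ahead of the robot, y to its left, z up, the work surface at z = 0. Lengths are in mm, angles in rad, forces in N, time in s.
With the tool pointing down it reaches from about 275 to 1000 mm from the base axis. Payload 8.4 kg.
Tool frame: the origin (TCP) lies between the finger pads; the fingertips stand 8 mm ahead of it and the grasp point (between the pads) lies 11 mm behind it (tcp_to_tips is the distance from the TCP to the fingertips, in mm); z points along the fingers, y is the line along which they close (so a half turn about z gives the same grasp; the last joint's range is limited). The gripper opens to 85 mm and grips with 20 to 120 N. Pads are 22 mm wide; open, the fingers measure 114 mm over their backs; the gripper's body (76 mm by 85 mm) begins 54 mm behind the grasp point. The pads swing forward as they close: fully open they stand 13 mm farther back than shut.
Start: joints at [-0.002, 0.353, 1.633, -0, 1.155, -0.002], TCP at [625.002, -0, 239.281] pointing down, gripper open.
Joint ranges: [-2.63, 2.63], [-0.92, 2.1], [0.06, 2.66], [-1.3, 4.44], [0, 2.69], [-3.02, 3.02]. Speed limits (rad/s): [2.22, 2.22, 2.79, 3.14, 3.14, 3.14].

## Interface

Orientations are given as [roll, pitch, yaw] about the fixed x, y, z axes, in that order (R = Rz(yaw) Ry(pitch) Rx(roll)).
In Python, from rig import * gives the robot as it stands.
- The arm moves only by the tool step_arm, never from a script. Its argument "motion" is a list of rows, each an object with "claw": the finger opening in mm, from 0 to 85.4; "delta_pos": the shift along the tool's x, y, z in mm, a list of three; "turn": the turn about the tool's z in rad. In form: [{"claw": claw, "delta_pos": [dx, dy, dz], "turn": turn}, ...]. A call has 1 to 8 rows; each row shifts and turns the commanded pose from where the row before left it, along the tool's axes as they then stand; what a row does not reach is not made up. A row lasts 1/12 s, in which the tool goes at most 41.7 mm and 7.16 degrees, less where a joint would pass 70% of its speed; a pose out of reach is approached as far as the arm can. A call is refused whole if a number of a shift passes 41.7 or a number of a turn 0.125, either way. A call with a gripper value outside its range is refused whole. The fingers move at their own pace and stop on an object; "force" is the grip in N (left out, the last holds). Time passes only in rows, so rows that do not move let the fingers close. It gives the time, the measured TCP pose, the force, the opening and the grip force at its end, in the units of the state.
- sense(): the state, without advancing time (a new reading comes with each control period).
- grab_frame(name): name is "scene" or "side" or "wrist"; returns a dict with "img" (400x640x3 uint8, red, green, blue), "vertical_fov" (degrees; the focal length in pixels is half the picture's height over the tangent of half this angle, whatever the lens; pixels are square), "cx", "cy" (the principal point, pixels), "D" ([k1, k2, p1, p2, k3] as OpenCV has them; the pictures are not rectified), "R" (3x3) and "t" (3): a world point X has camera coordinates R X + t. Camera axes: x right, y down, z forward; pixel columns grow to the right and rows downward; lengths in mm; the calibration is good to about 2 mm. A picture is of the moment at which its call begins. There is no depth.
- sign_off(): hands the job in; it is judged then, once.
The state is a dict: "clock": time; "qpos": joint angles; "qvel": joint speeds; "joint_efforts": joint torques, N m; "eef_pos": TCP position; "tcp_rot": TCP orientation; "contact_force": force on the tool from outside, world axes, zero at the start; "wrist_torque": the same for the moment, N m; "opening": opening from 0.0 (shut) to 1.0 (fully open); "grasp_force": force on a finger pad.
Only numpy, scipy, OpenCV 4.12 (cv2) and the standard library are available. Lean on these libraries where they do the work, as an engineer would, in place of code of your own. Each camera call takes 0.05 s, during which the arm holds its last target. There are 200 camera calls.

## Working session

There is one attempt and no reset: what is moved stays moved. The work goes in short steps, Python scripts to look and compute and a tool call to move; the robot and the scene stay as the last step left them, time stands still between calls to the robot, and variables do not carry over. Pictures are saved under pics/ and viewed, at most 10 in all, crops included, and the job is handed in when it is done.

Besides the shell and the picture viewer there is one more tool, called after ">>>" by a JSON object that holds its "api" and its "payload", one argument or row to a line. step_arm: Moves the arm, as the interface text tells. Its arguments: {"type":"object","properties":{"motion":{"type":"array","items":{"type":"object","properties":{"claw":{"type":"number"},"delta_pos":{"type":"array","items":{"type":"number"}},"turn":{"type":"number"}}}},"force":{"type":"number"}},"required":["motion"]}

```bash
mkdir -p pics; python3 - <<'E'
from rig import *
import cv2
s=sense();print(s)
for n in ("scene","side","wrist"):
    f=grab_frame(n);cv2.imwrite(f"pics/{n}0.png",f["img"][:,:,::-1]);print(n,f["vertical_fov"],f["cx"],f["cy"],f["D"],f["R"],f["t"])
E
```

```text
{'clock': 0.0, 'qpos': array([-2.39018673e-03,  3.53639355e-01,  1.63412017e+00,  1.42156075e-05,
        1.15519457e+00, -2.39729711e-03]), 'qvel': array([ 0.00067921,  0.00135384,  0.00124523,  0.00144084,  0.000135  ,
       -0.00084831]), 'joint_efforts': array([-2.03471049e-03, -6.05236173e+01, -3.42063046e+01, -2.62302356e-04,
        9.48130677e-03,  3.61521288e-06]), 'eef_pos': array([6.24545457e+02, 1.15741261e-02, 2.38573136e+02]), 'tcp_rot': array([-3.14023124e+00, -1.62614111e-05,  1.57079768e+00]), 'contact_force': array([ 0.00604178, -0.39847281, -0.24009054]), 'wrist_torque': array([-0.01915545,  0.02793921, -0.00364302]), 'grasp_force': 0.0, 'opening': 0.9976069809176221}
scene 45.964138819928834 317.33802365855547 200.15984884563056 [0.0261436 0.        0.        0.        0.       ] [[-0.66969607 -0.74239018  0.01907876]
 [-0.41486849  0.35268998 -0.83874544]
 [ 0.61594749 -0.5696197  -0.54418939]] [ 368.41744206  317.57586352 1332.87013084]
side 50.77093034055463 321.3412719520923 198.40555356792723 [-0.05350877  0.          0.          0.          0.        ] [[ 0.86869025 -0.49533001  0.00504186]
 [-0.17923354 -0.32378879 -0.92899739]
 [ 0.46179279  0.80610731 -0.37005192]] [-430.13744659  234.25017461 1055.69750594]
wrist 69.69713403832814 321.02890010078374 200.54868402288193 [-0.01626178  0.          0.          0.          0.        ] [[ 9.99999046e-01 -9.06071030e-04 -1.04306577e-03]
 [-5.55443860e-04 -9.54888395e-01  2.96964382e-01]
 [-1.26508222e-03 -2.96963519e-01 -9.54887987e-01]] [-624.23665408  -38.8660204   379.26438384]
```

View pics/scene0.png

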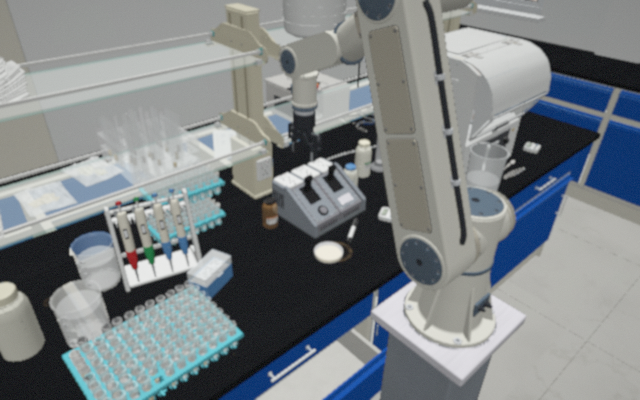

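View pics/side0.png

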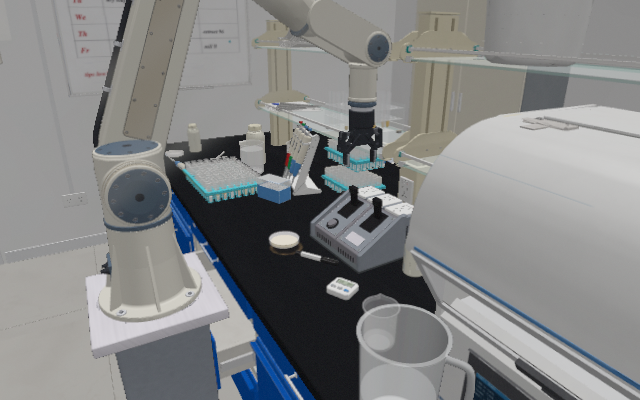

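View pics/wrist0.png

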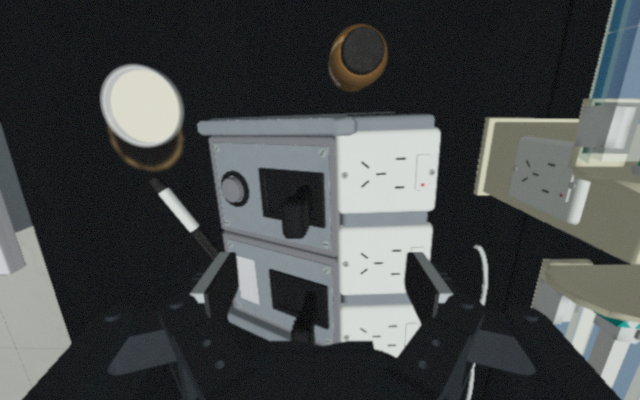

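The wrist view shows the breaker is the left (+y) module: button at about (233,189), its lever tip at about (293,228). The isolator's blank plate is at about (248,278). The other views show the unit clear of bystanders on its operator side: the petri dish and marker lie in front, the amber bottle to the left.

```bash
cat > h.py <<'E'
from rig import *
import cv2,numpy as np
def ray(f,p):
    fl=f["img"].shape[0]/2/np.tan(np.radians(f["vertical_fov"]/2))
    K=np.array([[fl,0,f["cx"]],[0,fl,f["cy"]],[0,0,1]])
    u=cv2.undistortPoints(np.array([[p]],float),K,np.array(f["D"]))[0,0]
    R=np.array(f["R"]);C=-R.T@np.array(f["t"]);return C,R.T@np.array([u[0],u[1],1])
def onz(f,p,z):
    C,d=ray(f,p);return C+d*(z-C[2])/d[2]
E
python3 - <<'E'
from h import *
f=grab_frame("wrist");im=f["img"][:,:,::-1].copy()
hsv=cv2.cvtColor(im,cv2.COLOR_BGR2HSV);g=hsv[:,:,2]
# blank plate: bright
m=((g>175)&(hsv[:,:,1]<60)).astype(np.uint8);m[:, 285:]=0;m[:,:225]=0;m[:240]=0
n,l,s,c=cv2.connectedComponentsWithStats(m);i=1+np.argmax(s[1:,4]);print("plate",c[i],s[i]);
print("plate xy",onz(f,c[i],71))
# button collar: dark blob
sub=(g<95).astype(np.uint8);sub[:, :212]=0;sub[:,256:]=0;sub[:165]=0;sub[212:]=0
cs,_=cv2.findContours(sub,cv2.RETR_EXTERNAL,cv2.CHAIN_APPROX_NONE)
for k in cs:
    if cv2.contourArea(k)>100: e=cv2.fitEllipse(k);print("collar",e,onz(f,e[0],75))
print("btn",onz(f,(233,189),78),"tip",onz(f,(293,230),176))
print("white front corners",onz(f,(333,136),145),onz(f,(341,213),145))
crop=cv2.resize(im[110:360,190:450],None,fx=3,fy=2.4,interpolation=cv2.INTER_CUBIC) if 0 else cv2.resize(im[120:320,200:350],None,fx=3,fy=3,interpolation=cv2.INTER_CUBIC)
cv2.imwrite("pics/crop.png",crop)
E
```

```text
plate [247.62465753 279.55068493] [237 256  22  48 730]
plate xy [ 535.63349089 -118.89506857   71.        ]
collar ((234.3025360107422, 188.54525756835938), (24.688098907470703, 34.03236389160156), 159.01551818847656) [531.18423668  -4.19827673  75.        ]
collar ((214.86053466796875, 207.19349670410156), (5.159204959869385, 69.3548583984375), 175.9609832763672) [507.84894991 -25.33424065  75.        ]
btn [530.6891065   -3.90082981  78.        ] tip [603.6726609   -9.25435984 176.        ]
white front corners [633.83748019  56.58625411 145.        ] [641.30507121  -7.00594589 145.        ]
```

View pics/crop.png

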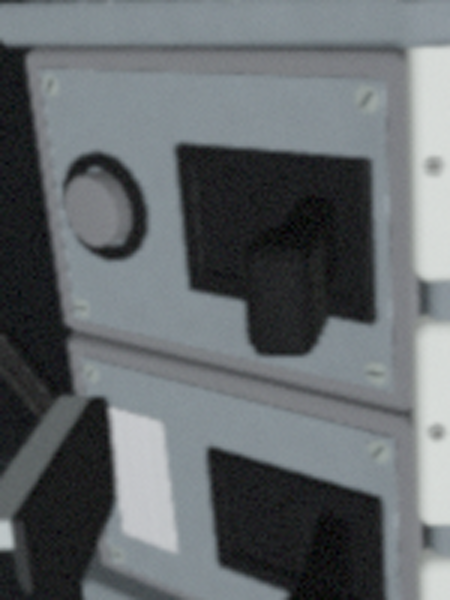

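```bash
python3 - <<'E'
from h import *
f=grab_frame("wrist")
P=lambda u,v,z:onz(f,(200+u/3,120+v/3),z)
print("btn",P(97,212,78),"tip",P(287,298,176))
a,b=P(178,145,90),P(208,447,90);print(a,b,"yaw",np.arctan2(a[0]-b[0],a[1]-b[1])*-1)
a,b=P(50,84,72),P(92,372,72);print(a,b,"yaw",np.arctan2(b[0]-a[0],a[1]-b[1]))
a,b=P(367,99,122),P(377,450,122);print(a,b,"yaw",np.arctan2(b[0]-a[0],a[1]-b[1]))
E
```

```text
btn [529.88735066  -5.76260749  78.        ] tip [605.96353143  -0.8243445  176.        ]
[562.91972682  20.6060046   90.        ] [566.69021425 -93.18713392  90.        ] yaw 0.033122458129206785
[515.79963556  38.68734419  72.        ] [520.06908844 -71.22881251  72.        ] yaw 0.03882329724483205
[625.72483976  40.20994423 122.        ] [629.08164254 -75.30420752 122.        ] yaw 0.02905149124241748
```

>>> {"api": "step_arm", "payload": {
  "motion": [
    {"claw": 0, "delta_pos": [-2, -20, 0], "turn": 0},
    {"claw": 0, "delta_pos": [-2, -30, 5], "turn": 0},
    {"claw": 0, "delta_pos": [-1.5, -30, 15], "turn": 0},
    {"claw": 0, "delta_pos": [0, -20, 25], "turn": 0},
    {"claw": 0, "delta_pos": [0, -10, 30], "turn": 0},
    {"claw": 0, "delta_pos": [0, 0, 25], "turn": 0},
    {"claw": 0, "delta_pos": [0, 0, 15], "turn": 0},
    {"claw": 0, "delta_pos": [0, 0, 8], "turn": 0}
  ],
  "force": 20
}}

```text
clock: 0.92
eef_pos: [513.6, -5.5, 114.4]
tcp_rot: [-3.139, -0.0, 1.571]
contact_force: [-0.1, -0.3, -0.2]
opening: -0.003
grasp_force: 0.0
```

>>> {"api": "step_arm", "payload": {
  "motion": [
    {"claw": 0, "delta_pos": [0, 0, 0], "turn": 0},
    {"claw": 0, "delta_pos": [0, 0, 0], "turn": 0}
  ]
}}

```text
clock: 1.08
eef_pos: [515.4, -5.5, 116.6]
tcp_rot: [-3.142, -0.0, 1.571]
contact_force: [0.6, 0.2, 0.7]
opening: -0.001
grasp_force: 0.0
```

```bash
python3 - <<'E'
from h import *
a=[grab_frame(n)["img"][:,:,::-1] for n in("wrist","side")]
w=a[0][100:400,150:450];s=cv2.resize(a[1][120:290,290:440],(400,453),interpolation=cv2.INTER_CUBIC)
o=np.zeros((453,720,3),np.uint8);o[:300,:300]=w;o[:,310:710]=s
cv2.imwrite("pics/a.png",o);s=sense();print(s["eef_pos"],s["tcp_rot"],s["contact_force"],s["opening"])
E
```

```text
[515.98110137  -5.52688685 117.32729114] [3.13984142e+00 2.10886484e-05 1.57075540e+00] [-0.13392054 -0.43344637 -0.52509586] 0.002174928497256128
```

View pics/a.png

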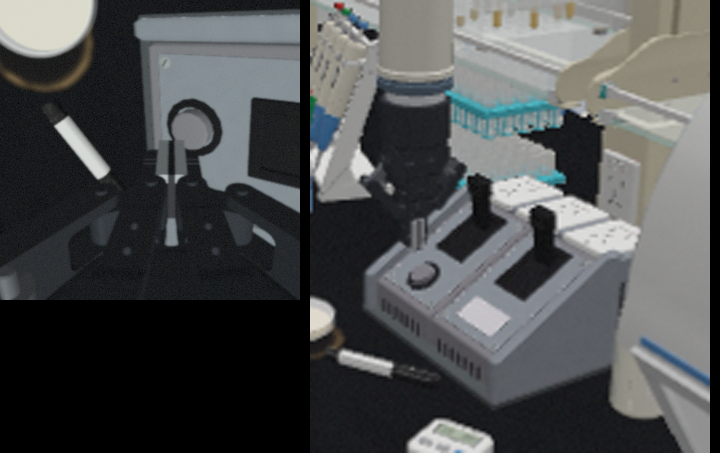

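The picture shows the closed tip is thin and sits just below the button in the wrist view (fingertip at about (172,160), button at (190,127)). The knuckles reach towards the levers, so I will turn a quarter to point them sideways.

>>> {"api": "step_arm", "payload": {
  "motion": [
    {"claw": 0, "delta_pos": [0, 0, 0], "turn": -0.123},
    {"claw": 0, "delta_pos": [0, 0, 0], "turn": -0.123},
    {"claw": 0, "delta_pos": [0, 0, 0], "turn": -0.123},
    {"claw": 0, "delta_pos": [0, 0, 0], "turn": -0.123},
    {"claw": 0, "delta_pos": [0, 0, 0], "turn": -0.123},
    {"claw": 0, "delta_pos": [0, 0, 0], "turn": -0.123},
    {"claw": 0, "delta_pos": [0, 0, 0], "turn": -0.123}
  ]
}}

```text
clock: 1.77
eef_pos: [515.9, -5.5, 117.5]
tcp_rot: [3.14, 0.002, 2.438]
contact_force: [0.5, -0.1, -0.4]
opening: 0.0
grasp_force: 0.0
```

>>> {"api": "step_arm", "payload": {
  "motion": [
    {"claw": 0, "delta_pos": [0, 0, 0], "turn": -0.123},
    {"claw": 0, "delta_pos": [0, 0, 0], "turn": -0.123},
    {"claw": 0, "delta_pos": [0, 0, 0], "turn": -0.123},
    {"claw": 0, "delta_pos": [0, 0, 0], "turn": -0.123},
    {"claw": 0, "delta_pos": [0, 0, 0], "turn": -0.123},
    {"claw": 0, "delta_pos": [0, 0, 0], "turn": -0.123},
    {"claw": 0, "delta_pos": [0, 0, 0], "turn": 0},
    {"claw": 0, "delta_pos": [0, 0, 0], "turn": 0}
  ]
}}

```text
clock: 2.43
eef_pos: [515.7, -5.5, 117.2]
tcp_rot: [-3.142, 0.002, -3.117]
contact_force: [0.3, 0.2, -0.6]
opening: -0.003
grasp_force: 0.0
```

```bash
python3 - <<'E'
from h import *
a=[grab_frame(n)["img"][:,:,::-1] for n in("wrist","side")]
w=a[0][50:400,150:450];s=cv2.resize(a[1][120:290,290:440],(400,453),interpolation=cv2.INTER_CUBIC)
o=np.zeros((453,720,3),np.uint8);o[:350,:300]=w;o[:,310:710]=s
cv2.imwrite("pics/b.png",o);s=sense();print(s["eef_pos"],s["tcp_rot"],s["contact_force"],s["opening"])
f=grab_frame("wrist");print(-np.array(f["R"]).T@f["t"])
X=np.array(f["R"])@[530,-5.5,78]+f["t"];print("btn expected px",X[:2]/X[2]*200/np.tan(np.radians(f["vertical_fov"]/2))+[f["cx"],f["cy"]]-[150,50])
E
```

```text
[515.40068304  -5.50702724 116.84088534] [-3.14155546e+00  9.99936915e-04 -3.11726019e+00] [ 1.11201117 -0.55029735 -0.02432671] 0.00024357350870231892
[439.18902322  -8.44402165 251.17488724]
btn expected px [172.07470066 202.7328732 ]
```

View pics/b.png

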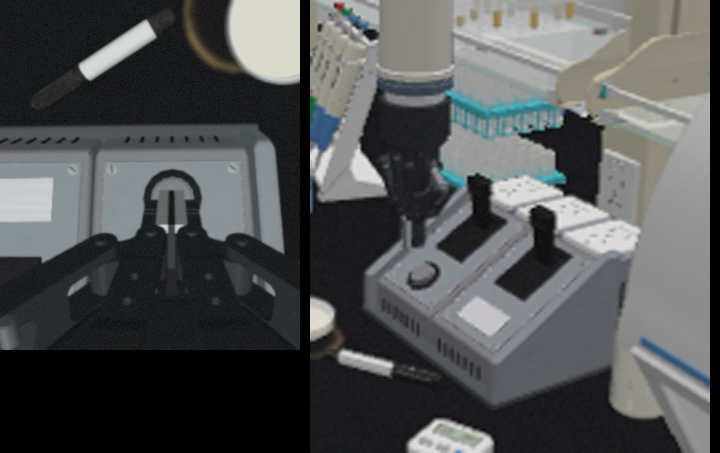

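The finger is centred sideways on the button (collar at x≈172, tip at x≈171). Going down now.

>>> {"api": "step_arm", "payload": {
  "motion": [
    {"claw": 0, "delta_pos": [-1, 0, 10], "turn": 0},
    {"claw": 0, "delta_pos": [0, 0, 10], "turn": 0},
    {"claw": 0, "delta_pos": [0, 0, 5], "turn": 0},
    {"claw": 0, "delta_pos": [0, 0, 0], "turn": 0},
    {"claw": 0, "delta_pos": [0, 0, 0], "turn": 0}
  ]
}}

```text
clock: 3.0
eef_pos: [515.4, -5.5, 90.4]
tcp_rot: [3.141, -0.002, -3.114]
contact_force: [-0.1, -0.5, -0.1]
opening: -0.005
grasp_force: 0.0
```

>>> {"api": "step_arm", "payload": {
  "motion": [
    {"claw": 0, "delta_pos": [-1, 0, 1.8], "turn": 0},
    {"claw": 0, "delta_pos": [-1, 0, 1.8], "turn": 0},
    {"claw": 0, "delta_pos": [0, 0, 0], "turn": 0},
    {"claw": 0, "delta_pos": [0, 0, 0], "turn": 0}
  ]
}}

```text
clock: 3.33
eef_pos: [518.1, -5.4, 87.8]
tcp_rot: [-3.142, 0.0, -3.113]
contact_force: [-0.6, 0.1, -0.2]
opening: 0.002
grasp_force: 0.0
```

>>> {"api": "step_arm", "payload": {
  "motion": [
    {"claw": 0, "delta_pos": [-0.5, 0, 1], "turn": 0},
    {"claw": 0, "delta_pos": [-0.5, 0, 1], "turn": 0},
    {"claw": 0, "delta_pos": [0, 0, 0], "turn": 0},
    {"claw": 0, "delta_pos": [0, 0, 0], "turn": 0}
  ]
}}

```text
clock: 3.67
eef_pos: [519.2, -5.4, 85.8]
tcp_rot: [-3.142, 0.0, -3.113]
contact_force: [0.1, -0.3, 1.6]
opening: -0.003
grasp_force: 0.7
```

Contact is beginning; pressing along the panel normal.

>>> {"api": "step_arm", "payload": {
  "motion": [
    {"claw": 0, "delta_pos": [-0.5, 0, 0.9], "turn": 0},
    {"claw": 0, "delta_pos": [-0.5, 0, 0.9], "turn": 0},
    {"claw": 0, "delta_pos": [0, 0, 0], "turn": 0}
  ]
}}

```text
clock: 3.92
eef_pos: [520.2, -5.3, 84.1]
tcp_rot: [3.142, 0.0, -3.113]
contact_force: [-1.2, -0.4, 5.5]
opening: -0.002
grasp_force: 2.2
```

>>> {"api": "step_arm", "payload": {
  "motion": [
    {"claw": 0, "delta_pos": [-0.5, 0, 0.9], "turn": 0},
    {"claw": 0, "delta_pos": [-0.5, 0, 0.9], "turn": 0},
    {"claw": 0, "delta_pos": [0, 0, 0], "turn": 0}
  ]
}}

```text
clock: 4.17
eef_pos: [521.3, -5.3, 82.2]
tcp_rot: [-3.142, 0.0, -3.113]
contact_force: [-0.8, -0.2, 2.4]
opening: -0.004
grasp_force: 1.5
```

>>> {"api": "step_arm", "payload": {
  "motion": [
    {"claw": 0, "delta_pos": [-0.5, 0, 0.9], "turn": 0},
    {"claw": 0, "delta_pos": [0, 0, 0], "turn": 0},
    {"claw": 0, "delta_pos": [0, 0, 0], "turn": 0}
  ]
}}

```text
clock: 4.42
eef_pos: [521.7, -5.3, 81.4]
tcp_rot: [3.142, 0.0, -3.113]
contact_force: [-1.1, 1.2, 5.0]
opening: -0.004
grasp_force: 2.7
```

```bash
python3 - <<'E'
from h import *
a=grab_frame("side")["img"][:,:,::-1];cv2.imwrite("pics/c.png",cv2.resize(a[160:290,300:440],(560,520),interpolation=cv2.INTER_CUBIC))
s=sense();print(s["eef_pos"],s["contact_force"])
E
```

```text
[521.67881579  -5.32023778  81.38256017] [-1.51645813  0.57656111  5.57078948]
```

View pics/c.png

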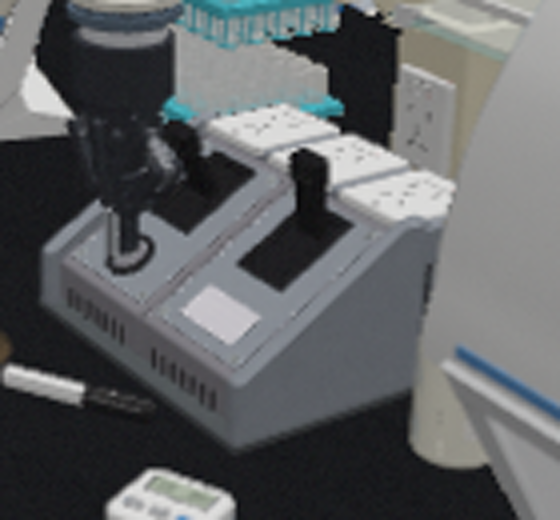

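The lever of the breaker has dropped back from upright to mid position (tip at about (180,135)), and the force dip confirms the trip. Retracting, rising, then going over behind the lever.

>>> {"api": "step_arm", "payload": {
  "motion": [
    {"claw": 0, "delta_pos": [5, 0, -9], "turn": 0},
    {"claw": 0, "delta_pos": [8, 0, -15], "turn": 0},
    {"claw": 0, "delta_pos": [0, 0, -25], "turn": 0},
    {"claw": 0, "delta_pos": [0, 0, -35], "turn": 0},
    {"claw": 0, "delta_pos": [0, 0, -35], "turn": 0},
    {"claw": 0, "delta_pos": [0, 0, -20], "turn": 0},
    {"claw": 0, "delta_pos": [-10, 0, 0], "turn": 0},
    {"claw": 0, "delta_pos": [-20, 0, 0], "turn": 0}
  ]
}}

```text
clock: 5.13
eef_pos: [537.7, -4.9, 221.8]
tcp_rot: [-3.141, 0.002, -3.113]
contact_force: [0.2, -0.9, -0.2]
opening: 0.001
grasp_force: 0.0
```

>>> {"api": "step_arm", "payload": {
  "motion": [
    {"claw": 0, "delta_pos": [-30, 0, 0], "turn": 0},
    {"claw": 0, "delta_pos": [-25, 0, 0], "turn": 0},
    {"claw": 0, "delta_pos": [-15, 0, 0], "turn": 0},
    {"claw": 0, "delta_pos": [0, 0, 0], "turn": 0},
    {"claw": 0, "delta_pos": [0, 0, 0], "turn": 0}
  ]
}}

```text
clock: 5.55
eef_pos: [607.9, -2.8, 219.0]
tcp_rot: [3.142, -0.002, -3.113]
contact_force: [0.1, 0.3, -0.6]
opening: -0.004
grasp_force: 0.0
```

```bash
python3 - <<'E'
from h import *
f=grab_frame("side");w=grab_frame("wrist")["img"][:,:,::-1]
a=f["img"][:,:,::-1];a=cv2.resize(a[130:270,310:430],(480,560),interpolation=cv2.INTER_CUBIC)
o=np.zeros((560,800,3),np.uint8);o[:,:480]=a;o[:350,490:790]=w[50:400,150:450]
cv2.imwrite("pics/d.png",o)
s=sense();print(s["eef_pos"],s["contact_force"])
E
```

```text
[607.04856884  -2.88004384 219.43721523] [-0.78078492  0.82343252 -0.0997508 ]
```

View pics/d.png

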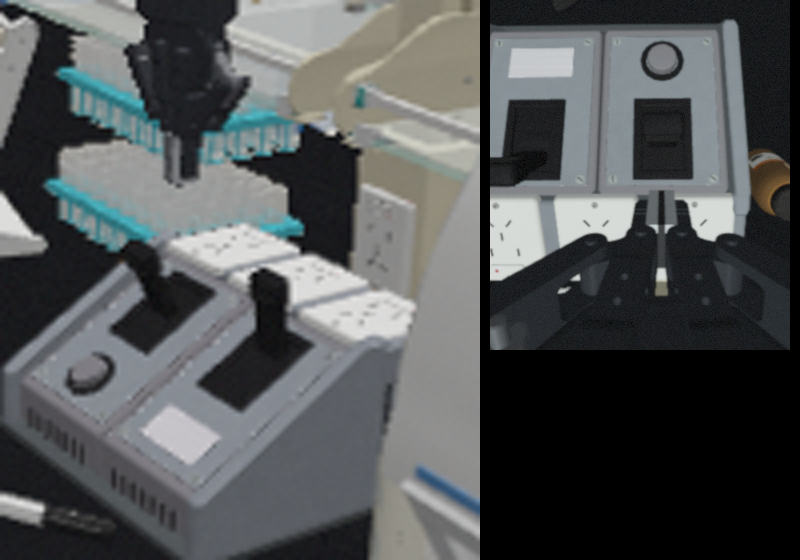

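Lever in mid position, button out; the wrist view shows finger (x≈661) in line with the lever (x≈660). Lowering behind it.

>>> {"api": "step_arm", "payload": {
  "motion": [
    {"claw": 0, "delta_pos": [0, 0, 15], "turn": 0},
    {"claw": 0, "delta_pos": [0, 0, 20], "turn": 0},
    {"claw": 0, "delta_pos": [0, 0, 13], "turn": 0},
    {"claw": 0, "delta_pos": [0, 0, 6], "turn": 0},
    {"claw": 0, "delta_pos": [0, 0, 0], "turn": 0},
    {"claw": 0, "delta_pos": [0, 0, 0], "turn": 0}
  ]
}}

```text
clock: 6.15
eef_pos: [608.1, -2.9, 166.5]
tcp_rot: [-3.142, -0.0, -3.113]
contact_force: [1.2, 0.1, 0.0]
opening: 0.001
grasp_force: 0.0
```

>>> {"api": "step_arm", "payload": {
  "motion": [
    {"claw": 0, "delta_pos": [3, 0, 0], "turn": 0},
    {"claw": 0, "delta_pos": [3, 0, 0.5], "turn": 0},
    {"claw": 0, "delta_pos": [3, 0, 1], "turn": 0},
    {"claw": 0, "delta_pos": [3, 0, 1.3], "turn": 0},
    {"claw": 0, "delta_pos": [0, 0, 0], "turn": 0},
    {"claw": 0, "delta_pos": [0, 0, 0], "turn": 0}
  ]
}}

```text
clock: 6.65
eef_pos: [596.3, -3.2, 163.5]
tcp_rot: [3.142, 0.0, -3.113]
contact_force: [-0.0, -0.1, 0.5]
opening: 0.001
grasp_force: 0.0
```

>>> {"api": "step_arm", "payload": {
  "motion": [
    {"claw": 0, "delta_pos": [3, 0, 1.5], "turn": 0},
    {"claw": 0, "delta_pos": [3, 0, 1.6], "turn": 0},
    {"claw": 0, "delta_pos": [3, 0, 1.7], "turn": 0},
    {"claw": 0, "delta_pos": [3, 0, 1.8], "turn": 0},
    {"claw": 0, "delta_pos": [0, 0, 0], "turn": 0},
    {"claw": 0, "delta_pos": [0, 0, 0], "turn": 0}
  ]
}}

```text
clock: 7.15
eef_pos: [585.9, -3.6, 158.0]
tcp_rot: [-3.141, 0.004, -3.113]
contact_force: [1.9, -0.3, 6.3]
opening: -0.002
grasp_force: 2.7
```

>>> {"api": "step_arm", "payload": {
  "motion": [
    {"claw": 0, "delta_pos": [2.5, 0, 1.7], "turn": 0},
    {"claw": 0, "delta_pos": [2.5, 0, 1.9], "turn": 0},
    {"claw": 0, "delta_pos": [2.5, 0, 2], "turn": 0},
    {"claw": 0, "delta_pos": [2.5, 0, 2], "turn": 0},
    {"claw": 0, "delta_pos": [0, 0, 0], "turn": 0},
    {"claw": 0, "delta_pos": [0, 0, 0], "turn": 0}
  ]
}}

```text
clock: 7.65
eef_pos: [575.5, -3.9, 150.1]
tcp_rot: [-3.141, 0.003, -3.113]
contact_force: [1.5, 0.4, 6.1]
opening: -0.001
grasp_force: 2.5
```

>>> {"api": "step_arm", "payload": {
  "motion": [
    {"claw": 0, "delta_pos": [2, 0, 1.7], "turn": 0},
    {"claw": 0, "delta_pos": [2, 0, 1.8], "turn": 0},
    {"claw": 0, "delta_pos": [0, 0, 0], "turn": 0},
    {"claw": 0, "delta_pos": [0, 0, 0], "turn": 0}
  ]
}}

```text
clock: 7.98
eef_pos: [571.5, -4.0, 146.6]
tcp_rot: [-3.141, 0.003, -3.113]
contact_force: [0.8, 0.1, 5.9]
opening: 0.001
grasp_force: 2.5
```

>>> {"api": "step_arm", "payload": {
  "motion": [
    {"claw": 0, "delta_pos": [1.5, 0, 1.5], "turn": 0},
    {"claw": 0, "delta_pos": [1.5, 0, 1.6], "turn": 0},
    {"claw": 0, "delta_pos": [0, 0, 0], "turn": 0},
    {"claw": 0, "delta_pos": [0, 0, 0], "turn": 0}
  ]
}}

```text
clock: 8.32
eef_pos: [568.4, -4.1, 143.4]
tcp_rot: [-3.141, 0.002, -3.113]
contact_force: [0.5, -0.3, 6.5]
opening: 0.001
grasp_force: 2.6
```

>>> {"api": "step_arm", "payload": {
  "motion": [
    {"claw": 0, "delta_pos": [0.8, 0, 1], "turn": 0},
    {"claw": 0, "delta_pos": [0.8, 0, 1], "turn": 0},
    {"claw": 0, "delta_pos": [0, 0, 0], "turn": 0},
    {"claw": 0, "delta_pos": [0, 0, 0], "turn": 0}
  ]
}}

```text
clock: 8.65
eef_pos: [566.8, -4.2, 141.4]
tcp_rot: [-3.141, 0.002, -3.113]
contact_force: [1.1, 0.2, 6.3]
opening: 0.002
grasp_force: 2.6
```

>>> {"api": "step_arm", "payload": {
  "motion": [
    {"claw": 0, "delta_pos": [0.6, 0, 0.8], "turn": 0},
    {"claw": 0, "delta_pos": [0.6, 0, 0.8], "turn": 0},
    {"claw": 0, "delta_pos": [0, 0, 0], "turn": 0},
    {"claw": 0, "delta_pos": [0, 0, 0], "turn": 0}
  ]
}}

```text
clock: 8.98
eef_pos: [565.3, -4.2, 139.7]
tcp_rot: [-3.141, 0.002, -3.113]
contact_force: [0.1, -0.2, 5.0]
opening: 0.004
grasp_force: 2.3
```

>>> {"api": "step_arm", "payload": {
  "motion": [
    {"claw": 0, "delta_pos": [0.6, 0, 0.8], "turn": 0},
    {"claw": 0, "delta_pos": [0.6, 0, 0.8], "turn": 0},
    {"claw": 0, "delta_pos": [0, 0, 0], "turn": 0},
    {"claw": 0, "delta_pos": [0, 0, 0], "turn": 0}
  ]
}}

```text
clock: 9.32
eef_pos: [564.4, -4.2, 138.2]
tcp_rot: [-3.141, 0.002, -3.113]
contact_force: [0.9, -0.5, 6.7]
opening: 0.001
grasp_force: 2.5
```

>>> {"api": "step_arm", "payload": {
  "motion": [
    {"claw": 0, "delta_pos": [0.6, 0, 0.8], "turn": 0},
    {"claw": 0, "delta_pos": [0.6, 0, 0.8], "turn": 0},
    {"claw": 0, "delta_pos": [0, 0, 0], "turn": 0},
    {"claw": 0, "delta_pos": [0, 0, 0], "turn": 0}
  ]
}}

```text
clock: 9.65
eef_pos: [563.5, -4.2, 136.8]
tcp_rot: [-3.141, 0.003, -3.113]
contact_force: [1.1, 1.2, 7.7]
opening: -0.0
grasp_force: 3.0
```

>>> {"api": "step_arm", "payload": {
  "motion": [
    {"claw": 0, "delta_pos": [0.4, 0, 0.6], "turn": 0},
    {"claw": 0, "delta_pos": [0.4, 0, 0.6], "turn": 0},
    {"claw": 0, "delta_pos": [0, 0, 0], "turn": 0},
    {"claw": 0, "delta_pos": [0, 0, 0], "turn": 0}
  ]
}}

```text
clock: 9.98
eef_pos: [562.7, -4.2, 135.7]
tcp_rot: [-3.141, 0.003, -3.113]
contact_force: [0.8, -0.1, 7.9]
opening: 0.006
grasp_force: 3.1
```

>>> {"api": "step_arm", "payload": {
  "motion": [
    {"claw": 0, "delta_pos": [0.5, 0, 0.7], "turn": 0},
    {"claw": 0, "delta_pos": [0.5, 0, 0.7], "turn": 0},
    {"claw": 0, "delta_pos": [0, 0, 0], "turn": 0},
    {"claw": 0, "delta_pos": [0, 0, 0], "turn": 0}
  ]
}}

```text
clock: 10.32
eef_pos: [562.7, -4.3, 135.0]
tcp_rot: [-3.141, 0.005, -3.113]
contact_force: [1.8, 0.3, 11.1]
opening: -0.001
grasp_force: 4.8
```

>>> {"api": "step_arm", "payload": {
  "motion": [
    {"claw": 0, "delta_pos": [0.5, 0, 0.7], "turn": 0},
    {"claw": 0, "delta_pos": [0.5, 0, 0.7], "turn": 0},
    {"claw": 0, "delta_pos": [0, 0, 0], "turn": 0},
    {"claw": 0, "delta_pos": [0, 0, 0], "turn": 0}
  ]
}}

```text
clock: 10.65
eef_pos: [562.7, -4.3, 134.7]
tcp_rot: [-3.141, 0.007, -3.113]
contact_force: [2.3, 1.3, 19.2]
opening: -0.0
grasp_force: 7.6
```

```bash
python3 - <<'E'
from h import *
f=grab_frame("side");w=grab_frame("wrist")["img"][:,:,::-1]
a=f["img"][:,:,::-1];a=cv2.resize(a[130:270,310:430],(480,560),interpolation=cv2.INTER_CUBIC)
o=np.zeros((560,800,3),np.uint8);o[:,:480]=a;o[:350,490:790]=w[50:400,150:450]
cv2.imwrite("pics/e.png",o)
s=sense();print(s["eef_pos"],s["contact_force"])
E
```

```text
[562.72649934  -4.2763301  134.67972963] [ 1.50271353 -0.5927354  19.53411014]
```

View pics/e.png

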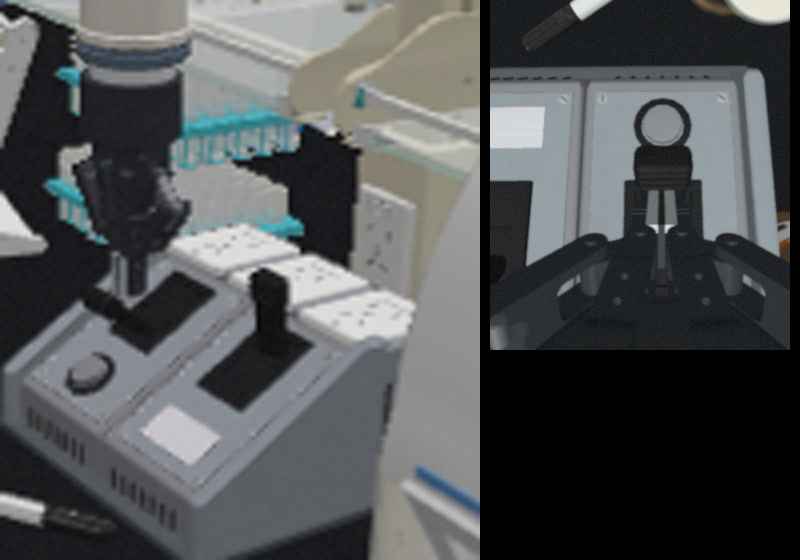

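The finger is stopped with a firm 19 N and no more movement, and the lever lies right down (tip at about (662,160) in the wrist crop). Backing off and going round to the front.

>>> {"api": "step_arm", "payload": {
  "motion": [
    {"claw": 0, "delta_pos": [-3, 0, -4], "turn": 0},
    {"claw": 0, "delta_pos": [-4, 0, -12], "turn": 0},
    {"claw": 0, "delta_pos": [0, 0, -20], "turn": 0},
    {"claw": 0, "delta_pos": [0, 0, -20], "turn": 0},
    {"claw": 0, "delta_pos": [10, 0, -6], "turn": 0},
    {"claw": 0, "delta_pos": [20, 0, 0], "turn": 0},
    {"claw": 0, "delta_pos": [20, 0, 0], "turn": 0},
    {"claw": 0, "delta_pos": [9, 0, 0], "turn": 0}
  ]
}}

```text
clock: 11.42
eef_pos: [504.0, -5.8, 192.9]
tcp_rot: [3.142, -0.003, -3.113]
contact_force: [-0.0, -0.2, 0.1]
opening: 0.002
grasp_force: 0.0
```

>>> {"api": "step_arm", "payload": {
  "motion": [
    {"claw": 0, "delta_pos": [0, 0, 0], "turn": 0},
    {"claw": 0, "delta_pos": [0, 0, 0], "turn": 0},
    {"claw": 0, "delta_pos": [0, 0, 15], "turn": 0},
    {"claw": 0, "delta_pos": [0, 0, 25], "turn": 0},
    {"claw": 0, "delta_pos": [0, 0, 20], "turn": 0},
    {"claw": 0, "delta_pos": [0, 0, 7], "turn": 0},
    {"claw": 0, "delta_pos": [0, 0, 0], "turn": 0},
    {"claw": 0, "delta_pos": [0, 0, 0], "turn": 0}
  ]
}}

```text
clock: 12.08
eef_pos: [508.2, -5.7, 126.9]
tcp_rot: [3.142, -0.0, -3.113]
contact_force: [0.2, 0.4, 1.0]
opening: -0.003
grasp_force: 0.0
```

```bash
python3 - <<'E'
from h import *
f=grab_frame("side");w=grab_frame("wrist")["img"][:,:,::-1]
a=f["img"][:,:,::-1];a=cv2.resize(a[130:270,310:430],(480,560),interpolation=cv2.INTER_CUBIC)
o=np.zeros((560,800,3),np.uint8);o[:,:480]=a;o[:350,490:790]=w[50:400,150:450]
cv2.imwrite("pics/f.png",o)
s=sense();print(s["eef_pos"],s["contact_force"])
E
```

```text
[508.62787404  -5.73219239 127.7708173 ] [-0.21719114  0.42134157  0.54178166]
```

View pics/f.png

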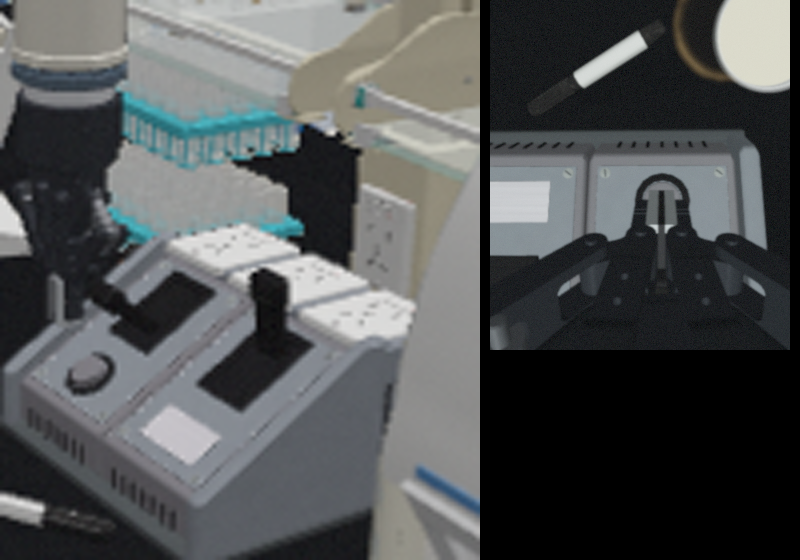

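The lever stays down by itself, so it has caught. The finger stands just in front of its tip. Lifting along the arc.

>>> {"api": "step_arm", "payload": {
  "motion": [
    {"claw": 0, "delta_pos": [-6, 0, 1], "turn": 0},
    {"claw": 0, "delta_pos": [-5, 0, 0], "turn": 0},
    {"claw": 0, "delta_pos": [-4, 0, 0], "turn": 0},
    {"claw": 0, "delta_pos": [-3, 0, -3.5], "turn": 0},
    {"claw": 0, "delta_pos": [-3, 0, -3.5], "turn": 0},
    {"claw": 0, "delta_pos": [0, 0, 0], "turn": 0},
    {"claw": 0, "delta_pos": [0, 0, 0], "turn": 0}
  ]
}}

```text
clock: 12.77
eef_pos: [525.4, -5.2, 132.9]
tcp_rot: [3.141, -0.007, -3.113]
contact_force: [-14.6, -1.0, 12.7]
opening: 0.001
grasp_force: 7.6
```

>>> {"api": "step_arm", "payload": {
  "motion": [
    {"claw": 0, "delta_pos": [-3, 0, -3.4], "turn": 0},
    {"claw": 0, "delta_pos": [-3, 0, -3.2], "turn": 0},
    {"claw": 0, "delta_pos": [-3.5, 0, -3], "turn": 0},
    {"claw": 0, "delta_pos": [-3.5, 0, -3], "turn": 0},
    {"claw": 0, "delta_pos": [0, 0, 0], "turn": 0},
    {"claw": 0, "delta_pos": [0, 0, 0], "turn": 0}
  ]
}}

```text
clock: 13.27
eef_pos: [541.1, -4.7, 146.1]
tcp_rot: [3.142, -0.001, -3.113]
contact_force: [-5.6, -0.1, 3.9]
opening: -0.002
grasp_force: 2.7
```

>>> {"api": "step_arm", "payload": {
  "motion": [
    {"claw": 0, "delta_pos": [-3.5, 0, -2.8], "turn": 0},
    {"claw": 0, "delta_pos": [-3.5, 0, -2.6], "turn": 0},
    {"claw": 0, "delta_pos": [-3.5, 0, -2.2], "turn": 0},
    {"claw": 0, "delta_pos": [-4, 0, -2.2], "turn": 0},
    {"claw": 0, "delta_pos": [-4, 0, -2], "turn": 0},
    {"claw": 0, "delta_pos": [0, 0, 0], "turn": 0},
    {"claw": 0, "delta_pos": [0, 0, 0], "turn": 0}
  ]
}}

```text
clock: 13.85
eef_pos: [561.0, -4.3, 157.3]
tcp_rot: [-3.141, 0.002, -3.113]
contact_force: [0.4, -0.5, -0.2]
opening: 0.002
grasp_force: 0.0
```

>>> {"api": "step_arm", "payload": {
  "motion": [
    {"claw": 0, "delta_pos": [0, 0, -10], "turn": 0},
    {"claw": 0, "delta_pos": [0, 0, -25], "turn": 0},
    {"claw": 0, "delta_pos": [0, 0, -25], "turn": 0},
    {"claw": 0, "delta_pos": [15, 0, -10], "turn": 0},
    {"claw": 0, "delta_pos": [25, 0, 0], "turn": 0},
    {"claw": 0, "delta_pos": [20, 0, 0], "turn": 0},
    {"claw": 0, "delta_pos": [0, 0, 0], "turn": 0},
    {"claw": 0, "delta_pos": [0, 0, 0], "turn": 0}
  ]
}}

```text
clock: 14.52
eef_pos: [499.9, -6.0, 228.0]
tcp_rot: [-3.142, 0.002, -3.113]
contact_force: [0.7, 0.5, -0.2]
opening: -0.004
grasp_force: 0.0
```

```bash
cat > lev.py <<'E'
from h import *
f=grab_frame("side");g=cv2.cvtColor(f["img"],cv2.COLOR_RGB2GRAY)
def proj(X):
    fl=200/np.tan(np.radians(f["vertical_fov"]/2));K=np.array([[fl,0,f["cx"]],[0,fl,f["cy"]],[0,0,1]])
    R=np.array(f["R"]);return cv2.projectPoints(np.array([X],float),cv2.Rodrigues(R)[0],np.array(f["t"]),K,np.array(f["D"]))[0].reshape(-1,2)[0]
for th in (6,26,50):
    t=np.radians(th);print(th,"rcd tip px",proj([620-105*np.sin(t),-3,72+105*np.cos(t)]).round(1))
print("iso tip px (up)",proj([613,-117,176]).round(1))
m=(g<50).astype(np.uint8)
for v in range(174,222,2): print(v,''.join('#' if m[v,u] else '.' for u in range(320,400)))
s=sense();print(s["eef_pos"],s["contact_force"])
E
python3 lev.py
```

```text
6 rcd tip px [355.  185.8]
26 rcd tip px [345.1 191. ]
50 rcd tip px [335.1 201.4]
iso tip px (up) [378.9 198. ]
174 ....####..................................................#####################.
176 ....####......................................................#################.
178 #.............................................................#################.
180 ####..........................................................#################.
182 ####..........................................................################..
184 ####............................................................##############..
186 ########..........................................................############..
188 .##########..............###......................................############..
190 ..############.........########.................................##############..
192 ..###############.....##########.................................#############..
194 #####################....########.......................................#####...
196 ###################.......######................
[... 431 characters left out ...]
#######...................
208 #####.................###############.................########..................
210 ###.................###############...................#######...................
212 ..................###############.....................########..................
214 .....................##########.....................#############...............
216 ........................####......................##################............
218 ................................................#################...............
220 .................#............................#################.................
[500.71001409  -5.97438884 227.96156159] [ 1.30356989 -0.24346719 -1.17930223]
```

The mask shows the breaker lever's tip at about (347,190), i.e. near mid position. The finger was in front of it, so I will continue the lift from below.

>>> {"api": "step_arm", "payload": {
  "motion": [
    {"claw": 0, "delta_pos": [0, 0, 15], "turn": 0},
    {"claw": 0, "delta_pos": [-5, 0, 30], "turn": 0},
    {"claw": 0, "delta_pos": [-15, 0, 25], "turn": 0},
    {"claw": 0, "delta_pos": [-15, 0, 8], "turn": 0},
    {"claw": 0, "delta_pos": [-5, 0, 0], "turn": 0},
    {"claw": 0, "delta_pos": [0, 0, 0], "turn": 0},
    {"claw": 0, "delta_pos": [0, 0, 0], "turn": 0}
  ]
}}

```text
clock: 15.15
eef_pos: [540.6, -4.8, 149.7]
tcp_rot: [-3.142, 0.001, -3.113]
contact_force: [0.1, -0.2, 0.6]
opening: -0.0
grasp_force: 0.0
```

>>> {"api": "step_arm", "payload": {
  "motion": [
    {"claw": 0, "delta_pos": [-4, 0, 0], "turn": 0},
    {"claw": 0, "delta_pos": [-4, 0, 0], "turn": 0},
    {"claw": 0, "delta_pos": [-4, 0, 0], "turn": 0},
    {"claw": 0, "delta_pos": [-4, 0, -1], "turn": 0},
    {"claw": 0, "delta_pos": [-4, 0, -2], "turn": 0},
    {"claw": 0, "delta_pos": [0, 0, 0], "turn": 0}
  ]
}}

```text
clock: 15.65
eef_pos: [561.2, -4.2, 152.9]
tcp_rot: [-3.142, 0.002, -3.113]
contact_force: [0.2, 0.5, 1.3]
opening: 0.001
grasp_force: 0.0
```

>>> {"api": "step_arm", "payload": {
  "motion": [
    {"claw": 0, "delta_pos": [-3, 0, -1.5], "turn": 0},
    {"claw": 0, "delta_pos": [-3, 0, -1.5], "turn": 0},
    {"claw": 0, "delta_pos": [-3, 0, -1.2], "turn": 0},
    {"claw": 0, "delta_pos": [0, 0, 0], "turn": 0}
  ]
}}

```text
clock: 15.98
eef_pos: [569.5, -4.0, 156.6]
tcp_rot: [-3.142, 0.0, -3.113]
contact_force: [-0.2, -0.4, -0.7]
opening: 0.001
grasp_force: 0.3
```

>>> {"api": "step_arm", "payload": {
  "motion": [
    {"claw": 0, "delta_pos": [-3, 0, -1.2], "turn": 0},
    {"claw": 0, "delta_pos": [-3, 0, -1.2], "turn": 0},
    {"claw": 0, "delta_pos": [-3, 0, -1], "turn": 0},
    {"claw": 0, "delta_pos": [0, 0, 0], "turn": 0},
    {"claw": 0, "delta_pos": [0, 0, 0], "turn": 0}
  ]
}}

```text
clock: 16.4
eef_pos: [578.6, -3.7, 160.0]
tcp_rot: [-3.142, 0.001, -3.113]
contact_force: [0.1, 1.0, -0.4]
opening: -0.001
grasp_force: 0.0
```

>>> {"api": "step_arm", "payload": {
  "motion": [
    {"claw": 0, "delta_pos": [-3, 0, -0.8], "turn": 0},
    {"claw": 0, "delta_pos": [-3, 0, -0.8], "turn": 0},
    {"claw": 0, "delta_pos": [-2, 0, -0.4], "turn": 0},
    {"claw": 0, "delta_pos": [0, 0, 0], "turn": 0},
    {"claw": 0, "delta_pos": [0, 0, 0], "turn": 0}
  ]
}}

```text
clock: 16.82
eef_pos: [586.0, -3.5, 161.7]
tcp_rot: [-3.142, -0.0, -3.113]
contact_force: [-1.8, -0.2, -0.1]
opening: 0.0
grasp_force: 0.9
```

```bash
python3 lev.py
```

```text
6 rcd tip px [355.  185.8]
26 rcd tip px [345.1 191. ]
50 rcd tip px [335.1 201.4]
iso tip px (up) [378.9 198. ]
174 ##.................###########.############...............#####################.
176 #...................###################.##....................#################.
178 ##.....................#################......................#################.
180 ####....................###############.......................#################.
182 ####......................########............................################..
184 ####.........................####................................#############..
186 ########.....................#######..............................############..
188 .##########..................#########............................############..
190 ..############...............#########..........................##############..
192 ..###############....#.......#########...........................#############..
194 #####################............####...................................#####...
196 ###################............#######..........
[... 431 characters left out ...]
#######...................
208 #####.................###############.................########..................
210 ###.................###############...................#######...................
212 ..................###############.....................########..................
214 .....................##########.....................#############...............
216 ........................####......................##################............
218 ................................................#################...............
220 .................#............................#################.................
[585.9796458   -3.48767017 161.74500571] [-1.58687304 -0.19389004 -0.18909003]
```

>>> {"api": "step_arm", "payload": {
  "motion": [
    {"claw": 0, "delta_pos": [-1.5, 0, -0.2], "turn": 0},
    {"claw": 0, "delta_pos": [-1.5, 0, -0.2], "turn": 0},
    {"claw": 0, "delta_pos": [0, 0, 0], "turn": 0},
    {"claw": 0, "delta_pos": [0, 0, 0], "turn": 0}
  ]
}}

```text
clock: 17.2
eef_pos: [586.3, -3.5, 161.7]
tcp_rot: [3.142, -0.006, -3.113]
contact_force: [-11.5, -0.2, 4.6]
opening: -0.002
grasp_force: 5.8
```

>>> {"api": "step_arm", "payload": {
  "motion": [
    {"claw": 0, "delta_pos": [-1, 0, 0], "turn": 0},
    {"claw": 0, "delta_pos": [-1, 0, 0], "turn": 0},
    {"claw": 0, "delta_pos": [0, 0, 0], "turn": 0},
    {"claw": 0, "delta_pos": [0, 0, 0], "turn": 0}
  ]
}}

```text
clock: 17.53
eef_pos: [586.5, -3.5, 161.6]
tcp_rot: [3.141, -0.009, -3.113]
contact_force: [-19.5, -0.4, 10.8]
opening: 0.003
grasp_force: 9.6
```

>>> {"api": "step_arm", "payload": {
  "motion": [
    {"claw": 0, "delta_pos": [-1, 0, 0], "turn": 0},
    {"claw": 0, "delta_pos": [-0.5, 0, 0], "turn": 0},
    {"claw": 0, "delta_pos": [0, 0, 0], "turn": 0},
    {"claw": 0, "delta_pos": [0, 0, 0], "turn": 0}
  ]
}}

```text
clock: 17.87
eef_pos: [586.6, -3.4, 161.5]
tcp_rot: [3.141, -0.012, -3.113]
contact_force: [-25.3, 0.2, 14.9]
opening: 0.0
grasp_force: 12.4
```

It is hard against the upper stop. Backing off and checking that it stays.

>>> {"api": "step_arm", "payload": {
  "motion": [
    {"claw": 0, "delta_pos": [5, 0, 0], "turn": 0},
    {"claw": 0, "delta_pos": [10, 0, 0], "turn": 0},
    {"claw": 0, "delta_pos": [20, 0, -5], "turn": 0},
    {"claw": 0, "delta_pos": [25, 0, -15], "turn": 0},
    {"claw": 0, "delta_pos": [20, 0, -25], "turn": 0},
    {"claw": 0, "delta_pos": [5, 0, -25], "turn": 0},
    {"claw": 0, "delta_pos": [0, 0, 0], "turn": 0},
    {"claw": 0, "delta_pos": [0, 0, 0], "turn": 0}
  ]
}}

```text
clock: 18.53
eef_pos: [508.7, -5.8, 234.0]
tcp_rot: [-3.141, 0.005, -3.113]
contact_force: [0.3, -0.3, -0.8]
opening: 0.002
grasp_force: 0.0
```

```bash
python3 lev.py
```

```text
6 rcd tip px [355.  185.8]
26 rcd tip px [345.1 191. ]
50 rcd tip px [335.1 201.4]
iso tip px (up) [378.9 198. ]
174 ##.....####...............................................#####################.
176 #.............................................................#################.
178 ##............................................................#################.
180 ####..........................................................#################.
182 ####..........................................................################..
184 ####............................................................##############..
186 ########......................######..............................############..
188 .##########...................########............................############..
190 ..############................########..........................##############..
192 ..###############....##........#######...........................#############..
194 #####################..........######...................................#####...
196 ###################............#######..........
[... 431 characters left out ...]
#######...................
208 #####.................###############.................########..................
210 ###.................###############...................#######...................
212 ..................###############.....................########..................
214 .....................##########.....................#############...............
216 ........................####......................##################............
218 ................................................#################...............
220 .................#............................#################.................
[508.13816195  -5.71722482 232.77155281] [-0.79735855  0.2638887   0.23228726]
```

The lever stays up by itself and matches the isolator's.

>>> {"api": "step_arm", "payload": {
  "motion": [
    {"claw": 0, "delta_pos": [0, 0, 0], "turn": 0},
    {"claw": 0, "delta_pos": [0, 0, 0], "turn": 0},
    {"claw": 0, "delta_pos": [0, 0, 0], "turn": 0}
  ]
}}

```text
clock: 18.83
eef_pos: [507.3, -5.7, 231.2]
tcp_rot: [3.142, -0.002, -3.113]
contact_force: [0.5, -0.6, 0.7]
opening: 0.001
grasp_force: 0.0
```

```bash
python3 -c "
from rig import *
print(sign_off())"
```

```text
the job is handed in; nothing more can be done
None
```

I tripped the breaker with its test button, pushed its lever down until it caught, and lifted it fully up. By the last camera check it stays up on its own and the isolator's lever is still up. I handed the job in at 18.8 s; no verdict came back.

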